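Check the moisture studs of two plaster moulds with a sprung contact probe

ROBOT

A 6-joint arm with a two-finger parallel gripper is mounted at the origin on a cart in front of the work surface, level with it; the furniture and walls round the work are solid. World frame = base frame: x ahead of the robot, y to its left, z up, the work surface at z = 0. Lengths are in m, angles in rad, forces in N, time in s.
With the tool pointing down it reaches from about 0.425 to 0.95 m from the base axis. Payload 14.7 kg.
Tool frame: the origin (TCP) lies midway between the tips of the shut fingers; the grasp point (between the pads) lies 19 mm behind it; z points along the fingers, y is the line along which they close (so a half turn about z gives the same grasp; the last joint's range is limited). The gripper opens to 85 mm and grips with 20 to 120 N. Pads are 22 mm wide; open, the fingers measure 114 mm over their backs; the gripper's body (76 mm by 85 mm) begins 54 mm behind the grasp point. The pads swing forward as they close: fully open they stand 13 mm farther back than shut.
Start: joints at [1.112, 0.48, 1.596, -0, 1.065, -0.047], TCP at [0.26, 0.596, 0.193] pointing down, gripper open.
Joint ranges: [-2.75, 2.75], [-0.82, 2.05], [0.23, 2.67], [-1.56, 4.7], [0.09, 2.69], [-2.92, 2.92]. Speed limits (rad/s): [1.89, 1.89, 2.39, 3.01, 3.01, 3.01].

INTERFACE

Orientations are given as [roll, pitch, yaw] about the fixed x, y, z axes, in that order (R = Rz(yaw) Ry(pitch) Rx(roll)).
In Python, from station import readout, grab_frame, order gives the robot as it stands.
- The arm moves only by the tool step_arm, never from a script. Its argument "motion" is a list of rows, each an object of numbers: "fingers": the closure, from -1 (fully open) to 1 (shut); "tx", "ty", "tz": the shift along the tool's x, y, z in units of 0.2 m (1.0 is 0.2 m); "wx", "wy", "wz": the turn, a rotation vector about the tool's x, y, z in units of 45 degrees (1.0 is 45 degrees). In form: [{"fingers": .., "tx": .., "ty": .., "tz": .., "wx": .., "wy": .., "wz": ..}, ...]. A call has 1 to 20 rows; each row is the pose to reach, as a shift and turn from the pose commanded when the call began, along the tool's axes at that moment; what a row does not reach only later rows make up. A row lasts 1/12 s, in which the tool goes at most 41.7 mm and 7.16 degrees, less where a joint would pass 70% of its speed; a pose out of reach is approached as far as the arm can. A call with a number of a shift or a turn outside -1 to 1 is refused whole. A call with a gripper value outside its range is refused whole. The fingers move at their own pace and stop on an object; "grip_force" is the grip in N (left out, the last holds). Time passes only in rows, so rows that repeat a pose let the fingers close. It gives the time, the measured TCP pose, the force, the opening and the grip force at its end, in the units of the state.
- readout.get_state(): the state, without advancing time (a new reading comes with each control period).
- grab_frame(name): name is "scene" or "top" or "wrist"; returns a dict with "color" (420x560x3 uint8, red, green, blue), "fx", "fy", "cx", "cy" (pixels), "rvec" (rotation vector, rad) and "tvec" (3), from world to camera coordinates, as OpenCV has them. Camera axes: x right, y down, z forward; pixel columns grow to the right and rows downward; lengths in m; the calibration is good to about 2 mm. The wrist camera is an equidistant fisheye: a pixel r from the principal point sees the ray r / f radians off the axis. A picture is of the moment at which its call begins. There is no depth.
- order.job_done(): hands the job in; it is judged then, once.
The state is a dict: "t": time; "q": joint angles; "dq": joint speeds; "tau": joint torques, N m; "ee_pos": TCP position; "tool_rot": TCP orientation; "force": force on the tool from outside, world axes, zero at the start; "torque": the same for the moment, N m; "opening": opening from 0.0 (shut) to 1.0 (fully open); "grip_force": force on a finger pad.
Only numpy, scipy, OpenCV 4.12 (cv2) and the standard library are available. Lean on these libraries where they do the work, as an engineer would, in place of code of your own. Each camera call takes 0.05 s, during which the arm holds its last target. There are 200 camera calls.

TASK

Take the orange contact probe from its stand and touch its sprung brass tip onto the blue stud of the flat mould, then the yellow and then the red stud of the leaned mould. Hold the probe square to each stud's head, press gently until the tip has sunk about halfway into the probe (never jam it hard against its stop) and hold it there for about half a second. Then hang the probe upright in its stand again and let go; leave the two clay cups where they stand.

Things in the scene. Friction and masses are not known exactly. Their poses are not given: they have to be found in the camera images.
- probe: Orange contact probe, 196 mm long, about 0.2 kg, loose, hanging upright in the stand. Origin: the end of the fully extended tip; z runs up to the handle. Brass tip d 8 mm, sticking out 12 mm; steel shaft d 14 mm up to z = 110 mm; black collar d 52 mm, z = 110 to 118; orange square handle 30 x 30 mm, flat sides across x and y, z = 117 to 187; black cap to 196
- probe_grip (a point): Where to grip the probe: on its axis in the handle, 157 mm above the end of the tip and 39 mm above the collar's top; axes as the probe's
- probe_tip (a point): Round end of the probe's brass tip; it moves with the tip, which slides 8 mm into the shaft against a spring: it begins to move at 1.5 N, is halfway in at about 4.3 N and reaches its stop at 7 N
- stand: Fixed grey stand: base plate 110 x 110 x 12 mm, a post at its back (+x) edge and an aluminium plate 104 x 76 mm, 8 mm thick, whose top is 130 mm up. Origin under the middle of the base, z up
- stand_hole (a point): Centre of the 30 mm round hole through the stand's plate, at the plate's top; the probe's shaft hangs through it and the collar rests on the plate, so the tip ends 110 mm below this point
- flat_mould: White plaster slab, 119 x 75 x 55 mm, fixed flat on the table; origin under its middle, z up. It carries the blue stud
- blue_stud_base (a point): Point on the top face of the flat mould on the axis of the blue stud; z is the face's normal and the stud's axis (vertical). The stud has a round flat head 22 mm in diameter with a brass middle; the head's top stands 6 to 20 mm above this point, not known beforehand, different for each stud
- leaned_mould: Light wooden easel, base 140 x 130 mm, fixed on the table, that holds a solid plaster block (99 x 123 x 44 mm) leaned back so that its upper face is tilted 34 degrees from level, towards the easel's -x side. Origin under the middle of the base, z up
- yellow_stud_base (a point): Point on the sloping face of the leaned block on the axis of the yellow stud; z is the face's normal and the stud's axis, 34 degrees from vertical, x runs up the slope. Head 22 mm in diameter, its top between 6 and 20 mm above this point along z, not known beforehand
- red_stud_base (a point): The same for the red stud, 66 mm beside the yellow one on the same sloping face (to its -y side)
- cup_left: Loose grey clay cup, 69 mm in diameter, 68 mm tall, origin under its middle; a bystander
- cup_right: Loose grey clay cup, 66 mm in diameter, 76 mm tall, origin under its middle; a bystander
There are look-alikes about, which are no part of the job. What is meant by the probe is not turquoise, and is the larger of those in its own colour.

How it is judged:
On the way, in this order (a step that is already met when the one before it is completed fails the run):
1. the probe's tip presses the blue stud's head with at least 2.5 N and is not at its stop (under 7 N), within 9 mm of its middle and within 15 degrees of square, for 0.3 s (contact force between probe and flat_mould between 2.5 and 7 N and x of probe_tip in the frame of blue_stud_base between -0.009 and 0.009 m and y of probe_tip in the frame of blue_stud_base between -0.009 and 0.009 m and angle between the z axis of probe and the z axis of blue_stud_base, either way round below 0.26 rad), for 0.3 s.
2. the probe's tip presses the yellow stud's head with at least 2.5 N and is not at its stop (under 7 N), within 9 mm of its middle and within 15 degrees of square, for 0.3 s (contact force between probe and leaned_mould between 2.5 and 7 N and x of probe_tip in the frame of yellow_stud_base between -0.009 and 0.009 m and y of probe_tip in the frame of yellow_stud_base between -0.009 and 0.009 m and angle between the z axis of probe and the z axis of yellow_stud_base, either way round below 0.26 rad), for 0.3 s.
3. the probe's tip presses the red stud's head with at least 2.5 N and is not at its stop (under 7 N), within 9 mm of its middle and within 15 degrees of square, for 0.3 s (contact force between probe and leaned_mould between 2.5 and 7 N and x of probe_tip in the frame of red_stud_base between -0.009 and 0.009 m and y of probe_tip in the frame of red_stud_base between -0.009 and 0.009 m and angle between the z axis of probe and the z axis of red_stud_base, either way round below 0.26 rad), for 0.3 s.
At the end, for the whole second after the job is handed in: The probe hangs upright (within 6 degrees) and at rest in the stand, its shaft through the hole (within 12 mm of its middle) and its collar on the plate (within 5 mm), after the three studs were touched in order (horizontal distance between probe and stand_hole below 0.012 m and angle between probe's own z axis and vertical below 0.1 rad and z of probe in the frame of stand between 0.015 and 0.025 m and linear speed of probe below 0.03 m/s).
It fails at once if the probe is jammed against a mould or stud with more than 15 N (contact force between probe and flat_mould above 15 N or contact force between probe and leaned_mould above 15 N).
It fails at once if a clay cup is pushed more than 20 mm (distance of any of cup_left, cup_right from where it was at the start of the episode above 0.02 m).
It also fails if it takes over 72 s, if anything falls off the work surface, if the arm or the gripper's body presses on something with over 40 N, if the wrist force passes 120 N, or if a joint passes its speed limit or range.

## Working session

There is one attempt and no reset: what is moved stays moved. The work goes in short steps, Python scripts to look and compute and a tool call to move; the robot and the scene stay as the last step left them, time stands still between calls to the robot, and variables do not carry over. Pictures are saved under pics/ and viewed, at most 10 in all, crops included, and the job is handed in when it is done.

Besides the shell and the picture viewer there is one more tool, called after "Emit:" by a JSON object that holds its "fn" and its "kwargs". step_arm: Moves the arm, as the interface text tells. Shifts and turns lie within -1 to 1; 1 stands for 0.2 m of shift or 45 degrees of turn. Its arguments: {"type":"object","properties":{"motion":{"type":"array","items":{"type":"object","properties":{"fingers":{"type":"number"},"tx":{"type":"number"},"ty":{"type":"number"},"tz":{"type":"number"},"wx":{"type":"number"},"wy":{"type":"number"},"wz":{"type":"number"}}}},"grip_force":{"type":"number"}},"required":["motion"]}

```bash
ls; mkdir -p pics; cat > h.py <<'E'
import numpy as np, cv2, pickle
from scipy.spatial.transform import Rotation as R
from station import readout, grab_frame, order
def snap(n,f):
    d=grab_frame(n); pickle.dump(d,open(f'pics/{f}.pkl','wb')); cv2.imwrite(f'pics/{f}.png',d['color'][...,::-1]); return d
def load(f): return pickle.load(open(f'pics/{f}.pkl','rb'))
def ray(d,u,v,fish=False):
    x=(u-d['cx'])/d['fx']; y=(v-d['cy'])/d['fy']
    if fish:
        r=np.hypot(x,y); s=np.sin(r)/max(r,1e-9); c=np.array([x*s,y*s,np.cos(r)])
    else: c=np.array([x,y,1.])
    M=R.from_rotvec(np.ravel(d['rvec'])).as_matrix(); t=np.ravel(d['tvec'])
    w=M.T@c; return -M.T@t, w/np.linalg.norm(w)
def onz(d,u,v,z,fish=False):
    o,w=ray(d,u,v,fish); return o+w*(z-o[2])/w[2]
def tri(rs):
    A=np.zeros((3,3));b=np.zeros(3)
    for o,w in rs: P=np.eye(3)-np.outer(w,w); A+=P;b+=P@o
    p=np.linalg.solve(A,b); return p,[np.linalg.norm((np.eye(3)-np.outer(w,w))@(p-o)) for o,w in rs]
def proj(d,p,fish=False):
    M=R.from_rotvec(np.ravel(d['rvec'])).as_matrix(); c=M@np.asarray(p)+np.ravel(d['tvec'])
    if fish:
        r=np.arctan2(np.hypot(c[0],c[1]),c[2]); k=r/max(np.hypot(c[0],c[1]),1e-9); x,y=c[0]*k,c[1]*k
    else: x,y=c[0]/c[2],c[1]/c[2]
    return d['cx']+d['fx']*x, d['cy']+d['fy']*y
E
python3 - <<'E'
from h import *
s=snap('scene','s0');t=snap('top','t0')
for d in(s,t): print(d['fx'],ray(d,280,210))
st=readout.get_state();print(st)
cv2.imwrite('pics/both.png',cv2.resize(np.hstack([s['color'],t['color']])[...,::-1],None,fx=.714,fy=.714))
E
```

```text
pics
461.05336544260734 (array([-0.01745226, -0.90230259,  0.65332068]), array([ 0.43312121,  0.783212  , -0.44607732]))
515.4750677706255 (array([0.38757821, 0.01694064, 1.50467951]), array([ 0.07850802, -0.00873505, -0.99687521]))
{'t': 0.1, 'q': array([ 1.11241337e+00,  4.80785545e-01,  1.59677909e+00,  1.71964476e-05,
        1.06512577e+00, -4.66180615e-02]), 'dq': array([-1.12394764e-03, -4.35271183e-05, -2.52409020e-03, -4.60802074e-04,
       -3.42507949e-04, -2.27855693e-03]), 'tau': array([ 6.53067964e-04, -9.52264452e+01, -4.31038284e+01, -1.62386168e-04,
        5.00358059e-03, -5.90983245e-05]), 'ee_pos': array([0.25995541, 0.5953153 , 0.19283779]), 'tool_rot': array([-3.14049679e+00, -6.61754212e-05,  2.72981938e+00]), 'force': array([-0.38991732,  0.64325857, -0.6474252 ]), 'torque': array([0.00457049, 0.02186821, 0.00076424]), 'grip_force': 0.0, 'opening': 1.0014579411643443}
```

View pics/s0.png

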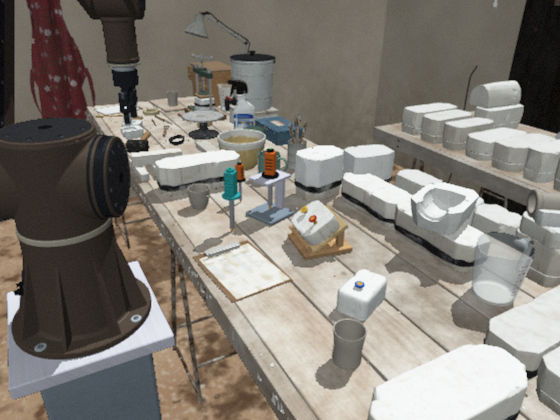

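View pics/t0.png

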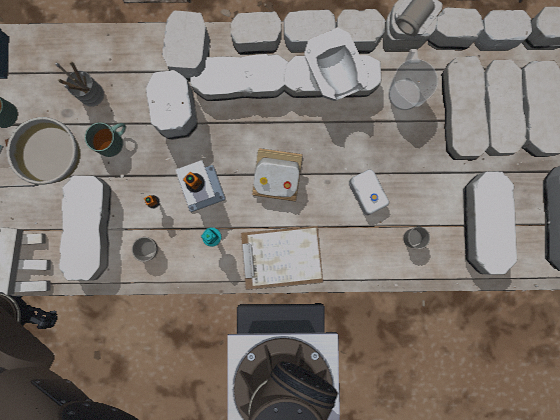

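Scene view: turquoise probe at about (231,185), orange one in a stand at (270,163), yellow stud (304,210), red (313,219), blue (360,285). Top view: orange at (194,182) over a plate, a smaller orange thing at (152,201), turquoise at (211,237), yellow (264,181), red (288,185), blue (374,197), cups (145,248) and (416,238). The candidates for the probe are the two orange ones. The larger one, (194,182) in the grey stand, fits. I'll confirm it in a crop.

```bash
python3 - <<'E'
from h import *
s=load('s0')['color'];t=load('t0')['color']
a=cv2.resize(s[135:235,215:315],(400,400),interpolation=cv2.INTER_CUBIC)
b=cv2.resize(t[150:250,130:230],(400,400),interpolation=cv2.INTER_CUBIC)
c=cv2.resize(s[190:310,290:410],(400,400)[::1],interpolation=cv2.INTER_CUBIC)
cv2.imwrite('pics/c0.png',np.hstack([a,b])[...,::-1])
def blobs(im,lo,hi,n):
    h=cv2.cvtColor(im,cv2.COLOR_RGB2HSV);m=cv2.inRange(h,lo,hi)
    k,l,st,ce=cv2.connectedComponentsWithStats(m)
    for i in range(1,k):
        if st[i,4]>=6: print(n,st[i],ce[i].round(1))
for n,im in(('S',s),('T',t)):
    blobs(im,(5,150,90),(17,255,255),n+'orange'); blobs(im,(18,150,120),(32,255,255),n+'yel');blobs(im,(0,150,90),(5,255,255),n+'red');blobs(im,(105,120,60),(130,255,255),n+'blue')
E
```

```text
Sorange [265 151  11  25 245] [269.9 162.5]
Sorange [236 164   8  16  88] [239.4 171.2]
Sorange [310 216   5   5  14] [312. 218.]
Syel [301 207   6   5  27] [303.7 209.2]
Sred [309 216   7   6  11] [313. 219.]
Sblue [238 114  15   4  56] [244.6 115.6]
Sblue [355 283   9   5  19] [359.1 285.3]
Torange [ 99 141  12   9  45] [104.7 145. ]
Torange [184 172  14  14  67] [191.  179.1]
Torange [284 183   6   5  13] [286.5 184.8]
Torange [146 196   8   9  26] [149.8 199.7]
Tyel [260 177   7   8  34] [263.2 180.4]
Tyel [285 184   4   4   9] [286.8 185.1]
Tyel [373 195   3   4  10] [373.8 196.5]
Tblue [370 194   8   7  19] [373.  197.2]
```

View pics/c0.png

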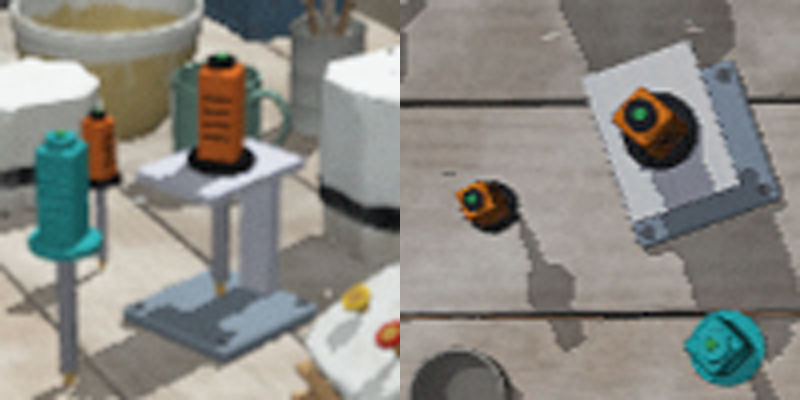

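Confirmed: the larger orange probe hangs in the grey stand. The smaller orange one and the turquoise one are free-standing look-alikes. Next I'll triangulate everything.

```bash
python3 - <<'E'
from h import *
s=load('s0');t=load('t0')
def pr(n,a,b):
    p,e=tri([ray(s,*a),ray(t,*b)]);print(n,p.round(4),np.round(e,4))
pr('cap',(215+225/4,135+58/4),(130+241/4,150+114/4))
pr('yel',(303.7,209.2),(263.2,180.4));pr('red',(312.6,218.6),(287.2,185));pr('blue',(359.3,285.3),(373.3,196.9))
for n,c in(('plate',[(585,80),(688,42),(738,185),(632,220)]),):
    print(n,[onz(t,130+(u-400)/4,150+v/4,.13)[:2].round(4) for u,v in c])
print('base',[onz(t,130+(u-400)/4,150+v/4,.012)[:2].round(4) for u,v in[(732,60),(779,198),(642,248)]])
print('cups',onz(t,145,247,.07),onz(t,416,237,.07),'small',onz(t,152,201,.12),'turq',onz(t,210,236,.15))
# leaned base & block corners
print('easel',[onz(t,*c,.02)[:2].round(3) for c in[(256,150),(302,153),(297,199),(251,196)]])
print('flat',[onz(t,*c,.055)[:2].round(3) for c in[(350,178),(378,171),(388,207),(361,214)]])
print(s['tvec'])
E
```

```text
cap [0.5737 0.2302 0.2127] [0.0024 0.0024]
yel [0.5814 0.0494 0.0973] [0.0009 0.0009]
red [ 0.5677 -0.0165  0.1024] [0.0013 0.0013]
blue [ 0.5369 -0.2603  0.0589] [0.0015 0.0015]
plate [array([0.6068, 0.2826]), array([0.6319, 0.2134]), array([0.5347, 0.1799]), array([0.512 , 0.2508])]
base [array([0.6392, 0.1982]), array([0.5375, 0.1642]), array([0.5022, 0.2636])]
cups [0.40177039 0.37994537 0.07      ] [ 0.42100172 -0.37332945  0.07      ] small [0.52476328 0.34952123 0.12      ] turq [0.42784903 0.18956745 0.15      ]
easel [array([0.681, 0.072]), array([ 0.67 , -0.062]), array([ 0.536, -0.046]), array([0.546, 0.087])]
flat [array([ 0.591, -0.195]), array([ 0.61 , -0.275]), array([ 0.507, -0.301]), array([ 0.488, -0.224])]
[-0.42527607  0.22796683  1.00421803]
```

Emit:
{"fn": "step_arm", "kwargs": {"motion": [{"tz":-0.7},{"tz":-0.7},{"tz":-0.7},{"tz":-0.7},{"tz":-0.7,"tx":-1,"ty":-0.5},{"tz":-0.7,"tx":-1,"ty":-0.5},{"tz":-0.7,"tx":-1,"ty":-0.5},{"tz":-0.7,"tx":-1,"ty":-0.5},{"tz":-0.7,"tx":-1,"ty":-0.5},{"tz":-0.7,"tx":-1,"ty":-0.5}]}}

```text
invalid input at $.motion[0]: expected keys fingers, tx, ty, tz, wx, wy, wz
```

Emit:
{"fn": "step_arm", "kwargs": {"motion": [{"tx":-0.9,"ty":-0.5},{"tx":-0.9,"ty":-0.5},{"tx":-0.9,"ty":-0.5},{"tx":-0.9,"ty":-0.5},{"tx":-0.9,"ty":-0.5},{"tx":-0.9,"ty":-0.5},{"tx":-0.9,"ty":-0.5},{"tx":-0.9,"ty":-0.5}]}}

```text
invalid input at $.motion[0]: expected keys fingers, tx, ty, tz, wx, wy, wz
```

```bash
python3 - <<'E'
from h import *
w=snap('wrist','w1');st=readout.get_state();print(st['t'],st['ee_pos'],st['tool_rot'],st['q'].round(2),w['fx'],ray(w,280,210,True))
print(proj(w,[.574,.23,.216],True),proj(w,[.574,.23,.138],True))
E
```

```text
0.15 [0.26000358 0.59535873 0.19292966] [-3.14066753e+00 -5.71692895e-05  2.72975362e+00] [ 1.11  0.48  1.6   0.    1.07 -0.05] 325.19226210127806 (array([0.18819035, 0.62751071, 0.37327741]), array([ 0.28569102, -0.12762711, -0.94978522]))
(np.float64(139.60998956594045), np.float64(503.91894315972945)) (np.float64(151.21160407652033), np.float64(464.80345149324023))
```

View pics/w1.png

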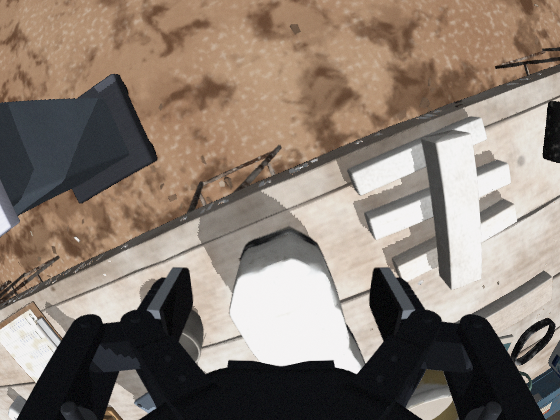

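The picture shows the bench edge and the two fingers at (170,310) and (390,310); the probe isn't in view yet. The moves were refused because every row needs all the keys.

Emit:
{"fn": "step_arm", "kwargs": {"motion": [{"fingers":-1,"tx":0,"ty":0,"tz":-0.7,"wx":0,"wy":0,"wz":0},{"fingers":-1,"tx":0,"ty":0,"tz":-0.7,"wx":0,"wy":0,"wz":0},{"fingers":-1,"tx":0,"ty":0,"tz":-0.7,"wx":0,"wy":0,"wz":0},{"fingers":-1,"tx":-1,"ty":-0.5,"tz":-0.7,"wx":0,"wy":0,"wz":0},{"fingers":-1,"tx":-1,"ty":-0.5,"tz":-0.7,"wx":0,"wy":0,"wz":0},{"fingers":-1,"tx":-1,"ty":-0.5,"tz":-0.7,"wx":0,"wy":0,"wz":0},{"fingers":-1,"tx":-1,"ty":-0.5,"tz":-0.7,"wx":0,"wy":0,"wz":0},{"fingers":-1,"tx":-1,"ty":-0.5,"tz":-0.7,"wx":0,"wy":0,"wz":0},{"fingers":-1,"tx":-1,"ty":-0.5,"tz":-0.7,"wx":0,"wy":0,"wz":0}]}}

```text
t: 0.9
ee_pos: [0.406, 0.4203, 0.3338]
tool_rot: [-3.141, 0.001, 2.728]
force: [0.8, 0.0, 0.7]
opening: 1.003
grip_force: 0.0
```

Emit:
{"fn": "step_arm", "kwargs": {"motion": [{"fingers":-1,"tx":-0.9,"ty":-0.5,"tz":0,"wx":0,"wy":0,"wz":0},{"fingers":-1,"tx":-0.9,"ty":-0.5,"tz":0,"wx":0,"wy":0,"wz":0},{"fingers":-1,"tx":-0.9,"ty":-0.5,"tz":0,"wx":0,"wy":0,"wz":0},{"fingers":-1,"tx":-0.9,"ty":-0.5,"tz":0,"wx":0,"wy":0,"wz":0},{"fingers":-1,"tx":-0.9,"ty":-0.5,"tz":0,"wx":0,"wy":0,"wz":0},{"fingers":-1,"tx":-0.9,"ty":-0.5,"tz":0,"wx":0,"wy":0,"wz":0},{"fingers":-1,"tx":-0.9,"ty":-0.5,"tz":0,"wx":0,"wy":0,"wz":0}]}}

```text
t: 1.48
ee_pos: [0.5293, 0.2584, 0.333]
tool_rot: [-3.141, -0.0, 2.726]
force: [-1.0, 0.4, 0.1]
opening: 0.998
grip_force: 0.0
```

```bash
python3 - <<'E'
from h import *
w=snap('wrist','w2');st=readout.get_state();print(st['t'],st['ee_pos'],st['tool_rot'],st['q'].round(2),ray(w,280,210,True))
print(proj(w,[.574,.23,.216],True),proj(w,[.574,.23,.138],True))
E
```

```text
1.5333 [0.52845    0.25965513 0.33307192] [-3.14129199e+00 -6.75655218e-04  2.72788867e+00] [ 0.41  0.28  1.55  0.    1.31 -0.75] (array([0.45764991, 0.29074583, 0.51347988]), array([ 0.28516477, -0.12799837, -0.9498934 ]))
(np.float64(272.014606000777), np.float64(241.48036346651475)) (np.float64(273.6070752287855), np.float64(215.75890775264847))
```

View pics/w2.png

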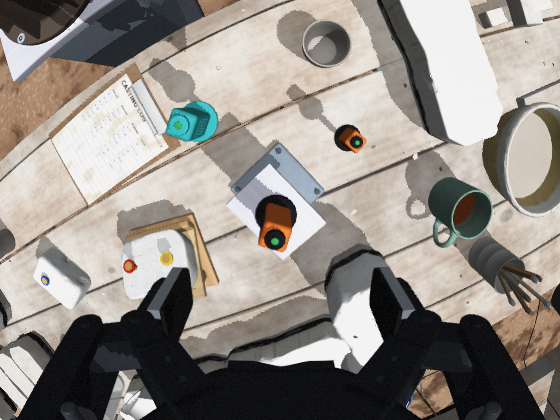

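The wrist picture shows the probe's cap at (276,240), collar (276,212), the stand's plate corners (267,165), (326,222), (285,258), (227,208), and the studs red (130,267), yellow (166,258), blue (44,279). I'll enlarge this for the handle's angle and the stud centres.

```bash
python3 - <<'E'
from h import *
w=load('w2')['color']
a=cv2.resize(w[195:265,240:310],(560,560),interpolation=cv2.INTER_CUBIC)
b=cv2.resize(w[245:280,115:185],(240*1,120),interpolation=cv2.INTER_CUBIC)
c=cv2.resize(w[265:295,25:65],(240,180),interpolation=cv2.INTER_CUBIC)
b=np.vstack([b,c,np.zeros((260,240,3),np.uint8)])
cv2.imwrite('pics/c2.png',np.hstack([a,b])[...,::-1])
h=cv2.cvtColor(w,cv2.COLOR_RGB2HSV)
for n,lo,hi in(('o',(5,150,90),(17,255,255)),('y',(18,150,120),(32,255,255)),('r',(0,150,90),(5,255,255)),('r2',(170,150,90),(180,255,255)),('b',(105,120,50),(130,255,255))):
    k,l,st,ce=cv2.connectedComponentsWithStats(cv2.inRange(h,lo,hi))
    for i in range(1,k):
        if st[i,4]>=15 and 20<ce[i][0]<360 and ce[i][1]>100: print(n,st[i],ce[i].round(1))
E
```

```text
o [343 129  23  24 190] [353.3 140. ]
o [259 204  33  48 813] [276.5 223.8]
o [124 262   8   9  17] [128.2 267. ]
y [160 252  13  13 109] [166.4 258.1]
y [125 262   6   8  23] [127.7 265.7]
r [123 260  12  13  61] [129.5 266.1]
b [ 41 276   8   9  28] [ 45.2 279.2]
```

View pics/c2.png

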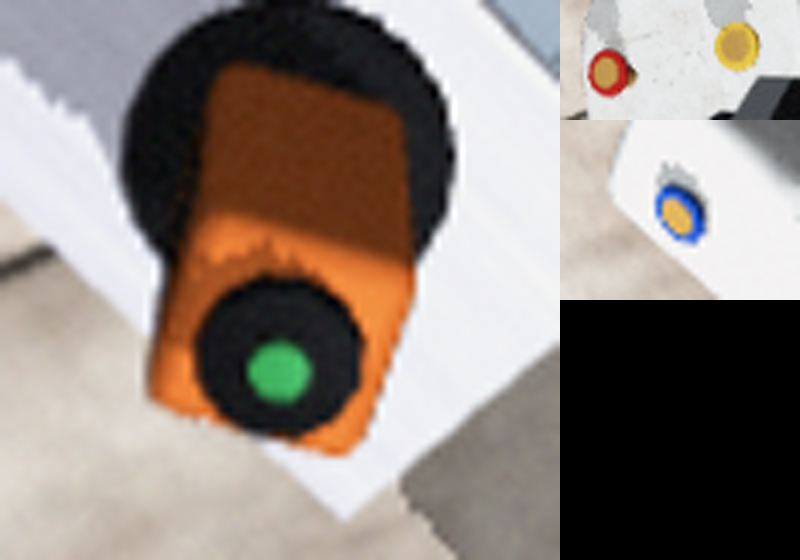

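```bash
python3 - <<'E'
from h import *
s=load('s0');t=load('t0');w=load('w2')
c=[onz(w,240+u/8,195+v/8,.207,True) for u,v in[(200,215),(415,280),(345,455),(150,395)]]
for i in range(4):
    e=c[(i+1)%4]-c[i];print(np.linalg.norm(e[:2]).round(4),np.degrees(np.arctan2(e[1],e[0])).round(1)%90)
print('handle centre',np.mean(c,0))
def t3(n,a,b,d):
    rs=[ray(s,*a),ray(t,*b),ray(w,*d,True)]
    for k in([0,1,2],[0,2],[1,2]):
        p,e=tri([rs[i] for i in k]);print(n,k,p.round(4),np.round(e,4))
t3('cap',(215+225/4,135+58/4),(130+241/4,150+114/4),(240+279/8,195+371/8))
t3('yel',(303.7,209.2),(263.2,180.4),(166.3,258.4));t3('red',(312.6,218.6),(287.2,185),(129,266.3));t3('blue',(359.3,285.3),(373.3,196.9),(45.2,280.5))
print('plate',[onz(w,*q,.13,True)[:2].round(4) for q in[(267,165),(326,222),(285,258),(227,208)]])
print('collar', onz(w,240+288/8,195+140/8,.138,True))
E
```

```text
0.0285 48.3
0.0261 46.5
0.0266 47.5
0.0258 50.69999999999999
handle centre [0.57428239 0.23262695 0.207     ]
cap [0, 1, 2] [0.5748 0.2313 0.2123] [0.0019 0.0032 0.0017]
cap [0, 2] [0.577  0.2317 0.2117] [0.0002 0.0002]
cap [1, 2] [0.5727 0.2318 0.2171] [0.0021 0.0021]
yel [0, 1, 2] [0.582  0.0493 0.0978] [0.0005 0.0016 0.0015]
yel [0, 2] [0.5829 0.049  0.0976] [0.0007 0.0007]
yel [1, 2] [0.5814 0.0501 0.1006] [0.0013 0.0013]
red [0, 1, 2] [ 0.5689 -0.016   0.1021] [0.0006 0.0023 0.0019]
red [0, 2] [ 0.5703 -0.0159  0.1019] [0.0006 0.0006]
red [1, 2] [ 0.5684 -0.0154  0.1033] [0.0021 0.0021]
blue [0, 1, 2] [ 0.5378 -0.2606  0.0601] [0.001  0.0027 0.0025]
blue [0, 2] [ 0.539  -0.2617  0.06  ] [0.0012 0.0012]
blue [1, 2] [ 0.5373 -0.2584  0.0636] [0.0021 0.0021]
plate [array([0.5147, 0.2477]), array([0.6109, 0.2859]), array([0.6362, 0.2182]), array([0.5436, 0.1795])]
collar [0.57133907 0.23439322 0.138     ]
```

Checks pass: cap at 0.212–0.217 m (expected 0.216), plate about 103 x 74 mm with its centre at (0.575,0.232), studs 67 mm apart. The handle's sides lie at 48° and the probe's axis is at (0.574,0.232). Approaching now.

Emit:
{"fn": "step_arm", "kwargs": {"motion": [{"fingers":-1,"tx":-0.265,"ty":-0.035,"tz":0.2,"wx":0,"wy":0,"wz":0.41},{"fingers":-1,"tx":-0.265,"ty":-0.035,"tz":0.2,"wx":0,"wy":0,"wz":0.41},{"fingers":-1,"tx":-0.265,"ty":-0.035,"tz":0.2,"wx":0,"wy":0,"wz":0.41},{"fingers":-1,"tx":-0.265,"ty":-0.035,"tz":0.2,"wx":0,"wy":0,"wz":0.41},{"fingers":-1,"tx":-0.265,"ty":-0.035,"tz":0.35,"wx":0,"wy":0,"wz":0.41},{"fingers":-1,"tx":-0.265,"ty":-0.035,"tz":0.5,"wx":0,"wy":0,"wz":0.41},{"fingers":-1,"tx":-0.265,"ty":-0.035,"tz":0.65,"wx":0,"wy":0,"wz":0.41},{"fingers":-1,"tx":-0.265,"ty":-0.035,"tz":0.8,"wx":0,"wy":0,"wz":0.41},{"fingers":-1,"tx":-0.265,"ty":-0.035,"tz":0.87,"wx":0,"wy":0,"wz":0.41},{"fingers":-1,"tx":-0.265,"ty":-0.035,"tz":0.87,"wx":0,"wy":0,"wz":0.41},{"fingers":-1,"tx":-0.265,"ty":-0.035,"tz":0.87,"wx":0,"wy":0,"wz":0.41}]}}

```text
t: 2.45
ee_pos: [0.5734, 0.2338, 0.1598]
tool_rot: [-3.141, -0.0, 2.411]
force: [0.4, 0.2, 0.7]
opening: 0.999
grip_force: 0.0
```

```bash
python3 - <<'E'
from h import *
w=snap('wrist','w3');s=readout.get_state();print(s['t'],s['ee_pos'],s['tool_rot'],s['q'].round(2),s['force'])
E
```

```text
2.5 [0.5742549  0.23385387 0.16075126] [3.14031598e+00 4.93420988e-04 2.41046426e+00] [ 0.34  0.47  1.7   0.    0.97 -0.5 ] [0.86349419 0.25627908 0.6036117 ]
```

View pics/w3.png

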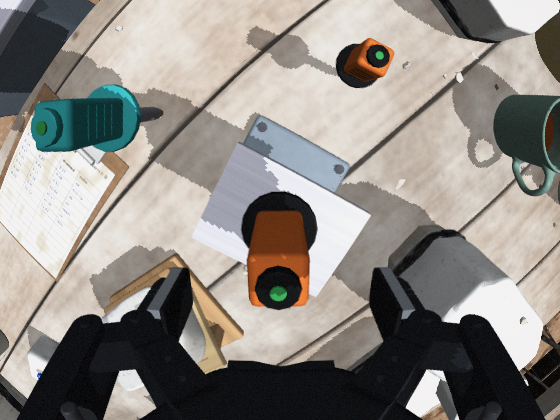

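The handle, cap at (279,292), sits centred and square between the pads at x≈185 and 375. Closing.

Emit:
{"fn": "step_arm", "kwargs": {"grip_force": 60, "motion": [{"fingers":1,"tx":0,"ty":0,"tz":0,"wx":0,"wy":0,"wz":0},{"fingers":1,"tx":0,"ty":0,"tz":0,"wx":0,"wy":0,"wz":0},{"fingers":1,"tx":0,"ty":0,"tz":0,"wx":0,"wy":0,"wz":0},{"fingers":1,"tx":0,"ty":0,"tz":0,"wx":0,"wy":0,"wz":0},{"fingers":1,"tx":0,"ty":0,"tz":0,"wx":0,"wy":0,"wz":0},{"fingers":1,"tx":0,"ty":0,"tz":0,"wx":0,"wy":0,"wz":0},{"fingers":1,"tx":0,"ty":0,"tz":0,"wx":0,"wy":0,"wz":0},{"fingers":1,"tx":0,"ty":0,"tz":0,"wx":0,"wy":0,"wz":0},{"fingers":1,"tx":0,"ty":0,"tz":0,"wx":0,"wy":0,"wz":0},{"fingers":1,"tx":0,"ty":0,"tz":0,"wx":0,"wy":0,"wz":0},{"fingers":1,"tx":0,"ty":0,"tz":0,"wx":0,"wy":0,"wz":0},{"fingers":1,"tx":0,"ty":0,"tz":0,"wx":0,"wy":0,"wz":0}]}}

```text
t: 3.5
ee_pos: [0.5744, 0.2326, 0.1603]
tool_rot: [3.141, 0.0, 2.408]
force: [-2.4, -1.9, 9.2]
opening: 0.328
grip_force: 59.1
```

```bash
python3 - <<'E'
from h import *
s=readout.get_state();print(s)
E
```

```text
{'t': 3.5, 'q': array([ 3.35909285e-01,  4.71203657e-01,  1.70400324e+00, -1.06959428e-04,
        9.65545623e-01, -5.00965207e-01]), 'dq': array([ 0.00102242, -0.00176009, -0.0001247 ,  0.00018797,  0.00045374,
       -0.00241775]), 'tau': array([ 4.09008712e-01, -8.57661080e+01, -3.86386621e+01,  2.13075746e-01,
       -9.89917293e-01,  6.16237739e-03]), 'ee_pos': array([0.5743912 , 0.232599  , 0.16025322]), 'tool_rot': array([3.14089802e+00, 4.80688538e-04, 2.40773147e+00]), 'force': array([-2.43817694, -1.9455292 ,  9.2249754 ]), 'torque': array([-0.21411002,  0.38868298,  0.01225782]), 'grip_force': 59.053704142570496, 'opening': 0.32785621726447906}
```

Emit:
{"fn": "step_arm", "kwargs": {"motion": [{"fingers":1,"tx":0,"ty":0,"tz":-0.06,"wx":0,"wy":0,"wz":0},{"fingers":1,"tx":0,"ty":0,"tz":-0.15,"wx":0,"wy":0,"wz":0},{"fingers":1,"tx":0,"ty":0,"tz":-0.25,"wx":0,"wy":0,"wz":0},{"fingers":1,"tx":0,"ty":0,"tz":-0.35,"wx":0,"wy":0,"wz":0},{"fingers":1,"tx":0,"ty":0,"tz":-0.45,"wx":0,"wy":0,"wz":0},{"fingers":1,"tx":0,"ty":0,"tz":-0.55,"wx":0,"wy":0,"wz":0},{"fingers":1,"tx":0,"ty":0,"tz":-0.65,"wx":0,"wy":0,"wz":0},{"fingers":1,"tx":0,"ty":0,"tz":-0.75,"wx":0,"wy":0,"wz":0},{"fingers":1,"tx":0,"ty":0,"tz":-0.85,"wx":0,"wy":0,"wz":0},{"fingers":1,"tx":0,"ty":0,"tz":-0.9,"wx":0,"wy":0,"wz":0},{"fingers":1,"tx":0,"ty":0,"tz":-0.9,"wx":0,"wy":0,"wz":0},{"fingers":1,"tx":0,"ty":0,"tz":-0.9,"wx":0,"wy":0,"wz":0},{"fingers":1,"tx":0,"ty":0,"tz":-0.9,"wx":0,"wy":0,"wz":0}]}}

```text
t: 4.58
ee_pos: [0.5735, 0.2325, 0.3382]
tool_rot: [-3.14, -0.001, 2.408]
force: [0.3, 0.2, -2.5]
opening: 0.328
grip_force: 60.2
```

Emit:
{"fn": "step_arm", "kwargs": {"motion": [{"fingers":1,"tx":-0.1,"ty":-0.13,"tz":0,"wx":0,"wy":0,"wz":0},{"fingers":1,"tx":-0.2,"ty":-0.26,"tz":0,"wx":0,"wy":0,"wz":0},{"fingers":1,"tx":-0.3,"ty":-0.39,"tz":0,"wx":0,"wy":0,"wz":0},{"fingers":1,"tx":-0.4,"ty":-0.52,"tz":0,"wx":0,"wy":0,"wz":0},{"fingers":1,"tx":-0.5,"ty":-0.65,"tz":0,"wx":0,"wy":0,"wz":0},{"fingers":1,"tx":-0.6,"ty":-0.78,"tz":0,"wx":0,"wy":0,"wz":0},{"fingers":1,"tx":-0.7,"ty":-0.91,"tz":0,"wx":0,"wy":0,"wz":0},{"fingers":1,"tx":-0.76,"ty":-0.98,"tz":0,"wx":0,"wy":0,"wz":0}]}}

```text
t: 5.25
ee_pos: [0.5544, -0.0176, 0.3381]
tool_rot: [-3.14, -0.001, 2.407]
force: [0.8, 1.0, -1.9]
opening: 0.327
grip_force: 60.3
```

Emit:
{"fn": "step_arm", "kwargs": {"motion": [{"fingers":1,"tx":-0.1,"ty":-0.13,"tz":0,"wx":0,"wy":0,"wz":0},{"fingers":1,"tx":-0.2,"ty":-0.26,"tz":0,"wx":0,"wy":0,"wz":0},{"fingers":1,"tx":-0.3,"ty":-0.39,"tz":0,"wx":0,"wy":0,"wz":0},{"fingers":1,"tx":-0.4,"ty":-0.52,"tz":0,"wx":0,"wy":0,"wz":0},{"fingers":1,"tx":-0.5,"ty":-0.65,"tz":0,"wx":0,"wy":0,"wz":0},{"fingers":1,"tx":-0.6,"ty":-0.78,"tz":0,"wx":0,"wy":0,"wz":0},{"fingers":1,"tx":-0.7,"ty":-0.91,"tz":0,"wx":0,"wy":0,"wz":0},{"fingers":1,"tx":-0.76,"ty":-0.98,"tz":0,"wx":0,"wy":0,"wz":0},{"fingers":1,"tx":-0.76,"ty":-0.98,"tz":0,"wx":0,"wy":0,"wz":0},{"fingers":1,"tx":-0.76,"ty":-0.98,"tz":0.2,"wx":0,"wy":0,"wz":0},{"fingers":1,"tx":-0.76,"ty":-0.98,"tz":0.35,"wx":0,"wy":0,"wz":0},{"fingers":1,"tx":-0.76,"ty":-0.98,"tz":0.5,"wx":0,"wy":0,"wz":0},{"fingers":1,"tx":-0.76,"ty":-0.98,"tz":0.5,"wx":0,"wy":0,"wz":0},{"fingers":1,"tx":-0.76,"ty":-0.98,"tz":0.5,"wx":0,"wy":0,"wz":0},{"fingers":1,"tx":-0.76,"ty":-0.98,"tz":0.5,"wx":0,"wy":0,"wz":0}]}}

```text
t: 6.5
ee_pos: [0.538, -0.262, 0.2406]
tool_rot: [3.141, 0.001, 2.408]
force: [-0.2, 0.3, -1.3]
opening: 0.326
grip_force: 60.2
```

```bash
python3 - <<'E'
from h import *
s=readout.get_state();print(s['t'],s['ee_pos'],s['tool_rot'],s['q'].round(2),s['force'],s['torque'],s['opening'])
a=snap('scene','s4');t=snap('top','t4')
x=cv2.resize(a['color'][190:310,300:420],(600,600),interpolation=cv2.INTER_CUBIC)
cv2.imwrite('pics/c4.png',x[...,::-1])
tip=s['ee_pos']-[0,0,.1403];print('tip',tip,[( (u-300)*5,(v-190)*5) for u,v in[proj(a,tip),proj(a,[.538,-.2605,.06])]])
E
```

```text
6.5 [ 0.53795025 -0.26204249  0.24058692] [3.14135237e+00 7.81565581e-04 2.40804935e+00] [-0.5   0.36  1.66  0.    1.11 -1.34] [-0.19017875  0.31743955 -1.26024989] [ 0.0205332   0.0287246  -0.00563336] 0.3255995296799585
tip [ 0.53795025 -0.26204249  0.10028692] [(np.float64(306.2036887333386), np.float64(398.81238613740805)), (np.float64(295.58495367671924), np.float64(474.29179774710974))]
```

View pics/c4.png

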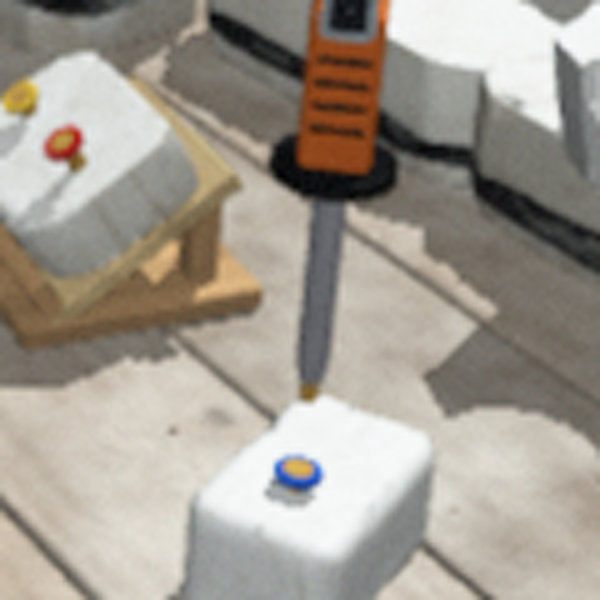

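Tip at (309,397) is within 1 px of its predicted place. The blue stud's head is at (298,470). Going down step by step now.

Emit:
{"fn": "step_arm", "kwargs": {"motion": [{"fingers":1,"tx":0,"ty":0.005,"tz":0.06,"wx":0,"wy":0,"wz":0},{"fingers":1,"tx":0,"ty":0.005,"tz":0.12,"wx":0,"wy":0,"wz":0},{"fingers":1,"tx":0,"ty":0.005,"tz":0.15,"wx":0,"wy":0,"wz":0},{"fingers":1,"tx":0,"ty":0.005,"tz":0.17,"wx":0,"wy":0,"wz":0},{"fingers":1,"tx":0,"ty":0.005,"tz":0.17,"wx":0,"wy":0,"wz":0},{"fingers":1,"tx":0,"ty":0.005,"tz":0.17,"wx":0,"wy":0,"wz":0},{"fingers":1,"tx":0,"ty":0.005,"tz":0.17,"wx":0,"wy":0,"wz":0}]}}

```text
t: 7.18
ee_pos: [0.5384, -0.2615, 0.2062]
tool_rot: [3.141, 0.001, 2.408]
force: [-0.0, 0.0, -1.9]
opening: 0.329
grip_force: 60.2
```

Emit:
{"fn": "step_arm", "kwargs": {"motion": [{"fingers":1,"tx":0,"ty":0,"tz":0.005,"wx":0,"wy":0,"wz":0},{"fingers":1,"tx":0,"ty":0,"tz":0.01,"wx":0,"wy":0,"wz":0},{"fingers":1,"tx":0,"ty":0,"tz":0.01,"wx":0,"wy":0,"wz":0}]}}

```text
t: 7.43
ee_pos: [0.5381, -0.2613, 0.2035]
tool_rot: [3.142, 0.0, 2.408]
force: [0.2, -0.3, -0.2]
opening: 0.327
grip_force: 60.5
```

Emit:
{"fn": "step_arm", "kwargs": {"motion": [{"fingers":1,"tx":0,"ty":0,"tz":0.005,"wx":0,"wy":0,"wz":0},{"fingers":1,"tx":0,"ty":0,"tz":0.01,"wx":0,"wy":0,"wz":0},{"fingers":1,"tx":0,"ty":0,"tz":0.01,"wx":0,"wy":0,"wz":0}]}}

```text
t: 7.68
ee_pos: [0.5381, -0.2614, 0.2014]
tool_rot: [3.142, 0.0, 2.408]
force: [0.5, 0.5, 1.5]
opening: 0.331
grip_force: 60.6
```

Emit:
{"fn": "step_arm", "kwargs": {"motion": [{"fingers":1,"tx":0,"ty":0,"tz":0.006,"wx":0,"wy":0,"wz":0},{"fingers":1,"tx":0,"ty":0,"tz":0.006,"wx":0,"wy":0,"wz":0},{"fingers":1,"tx":0,"ty":0,"tz":0.006,"wx":0,"wy":0,"wz":0},{"fingers":1,"tx":0,"ty":0,"tz":0.006,"wx":0,"wy":0,"wz":0}]}}

```text
t: 8.02
ee_pos: [0.5381, -0.2613, 0.2003]
tool_rot: [3.142, 0.0, 2.408]
force: [0.7, 0.0, 2.5]
opening: 0.327
grip_force: 60.7
```

Emit:
{"fn": "step_arm", "kwargs": {"motion": [{"fingers":1,"tx":0,"ty":0,"tz":0,"wx":0,"wy":0,"wz":0},{"fingers":1,"tx":0,"ty":0,"tz":0,"wx":0,"wy":0,"wz":0},{"fingers":1,"tx":0,"ty":0,"tz":0,"wx":0,"wy":0,"wz":0}]}}

```text
t: 8.27
ee_pos: [0.538, -0.2613, 0.2003]
tool_rot: [3.142, 0.0, 2.408]
force: [0.6, 0.0, 2.3]
opening: 0.329
grip_force: 60.7
```

Emit:
{"fn": "step_arm", "kwargs": {"motion": [{"fingers":1,"tx":0,"ty":0,"tz":0,"wx":0,"wy":0,"wz":0},{"fingers":1,"tx":0,"ty":0,"tz":0,"wx":0,"wy":0,"wz":0},{"fingers":1,"tx":0,"ty":0,"tz":0,"wx":0,"wy":0,"wz":0}]}}

```text
t: 8.52
ee_pos: [0.538, -0.2613, 0.2002]
tool_rot: [3.142, 0.0, 2.408]
force: [0.8, 1.2, 2.0]
opening: 0.326
grip_force: 60.7
```

Blue is held at about 4.2 N net for over 0.5 s. Next, the numbers for the tilted hover over yellow.

```bash
cat > plan.py <<'E'
from h import *
L=.1403; a=np.radians(-8); n=np.array([-np.sin(.593)*np.cos(a),-np.sin(.593)*np.sin(a),np.cos(.593)])
Y=np.array([.582,.050,.0995]); Rd=np.array([.569,-.0155,.103]); B=np.array([.538,-.26,.0635])
def R0(r=(np.pi,0,2.408)): return R.from_euler('xyz',r)
Rt=R.align_vectors([-n],[[0,0,-1]])[0]*R0()   # minimal tilt
def rel(p0,r0,p1,r1):
    return (r0.inv().apply(p1-p0)/.2).round(3),((r0.inv()*r1).as_rotvec()/(np.pi/4)).round(3)
E
python3 - <<'E'
from plan import *
p=readout.get_state()['ee_pos']; up=p+[0,0,.15]
hov=Y+n*(L+.03); print(n,hov)
mid=(up+np.array([hov[0],hov[1],.33]))/2
print(rel(up,R0(),mid,R0())); print(rel(mid,R0(),[hov[0],hov[1],.33],Rt)); print(rel(np.array([hov[0],hov[1],.33]),Rt,hov,Rt))
print(Rt.as_euler('xyz'))
E
```

```text
[-0.55341263  0.07777707  0.82926786] [0.48775383 0.06324544 0.24072432]
(array([0.637, 0.519, 0.051]), array([0., 0., 0.]))
(array([0.637, 0.519, 0.051]), array([-0.423, -0.626, -0.   ]))
(array([ 0.207, -0.14 ,  0.37 ]), array([0., 0., 0.]))
[2.78093403 0.48152967 2.3185356 ]
```

Emit:
{"fn": "step_arm", "kwargs": {"motion": [{"fingers":1,"tx":0,"ty":0,"tz":-0.1,"wx":0,"wy":0,"wz":0},{"fingers":1,"tx":0,"ty":0,"tz":-0.25,"wx":0,"wy":0,"wz":0},{"fingers":1,"tx":0,"ty":0,"tz":-0.4,"wx":0,"wy":0,"wz":0},{"fingers":1,"tx":0,"ty":0,"tz":-0.6,"wx":0,"wy":0,"wz":0},{"fingers":1,"tx":0,"ty":0,"tz":-0.75,"wx":0,"wy":0,"wz":0},{"fingers":1,"tx":0,"ty":0,"tz":-0.75,"wx":0,"wy":0,"wz":0},{"fingers":1,"tx":0,"ty":0,"tz":-0.75,"wx":0,"wy":0,"wz":0}]}}

```text
t: 9.1
ee_pos: [0.5385, -0.2616, 0.3515]
tool_rot: [3.141, 0.003, 2.408]
force: [-0.1, 0.0, -2.4]
opening: 0.329
grip_force: 60.3
```

Emit:
{"fn": "step_arm", "kwargs": {"motion": [{"fingers":1,"tx":0.16,"ty":0.13,"tz":0.05,"wx":0,"wy":0,"wz":0},{"fingers":1,"tx":0.32,"ty":0.26,"tz":0.05,"wx":0,"wy":0,"wz":0},{"fingers":1,"tx":0.48,"ty":0.39,"tz":0.05,"wx":0,"wy":0,"wz":0},{"fingers":1,"tx":0.637,"ty":0.519,"tz":0.05,"wx":0,"wy":0,"wz":0},{"fingers":1,"tx":0.637,"ty":0.519,"tz":0.05,"wx":0,"wy":0,"wz":0}]}}

```text
t: 9.52
ee_pos: [0.5104, -0.0928, 0.3384]
tool_rot: [-3.141, -0.005, 2.411]
force: [0.4, -0.0, -1.0]
opening: 0.33
grip_force: 60.4
```

Emit:
{"fn": "step_arm", "kwargs": {"motion": [{"fingers":1,"tx":0.106,"ty":0.087,"tz":0.01,"wx":-0.07,"wy":-0.104,"wz":0},{"fingers":1,"tx":0.212,"ty":0.174,"tz":0.02,"wx":-0.14,"wy":-0.208,"wz":0},{"fingers":1,"tx":0.318,"ty":0.26,"tz":0.03,"wx":-0.21,"wy":-0.312,"wz":0},{"fingers":1,"tx":0.424,"ty":0.346,"tz":0.04,"wx":-0.28,"wy":-0.416,"wz":0},{"fingers":1,"tx":0.53,"ty":0.432,"tz":0.05,"wx":-0.35,"wy":-0.52,"wz":0},{"fingers":1,"tx":0.637,"ty":0.519,"tz":0.05,"wx":-0.423,"wy":-0.626,"wz":0},{"fingers":1,"tx":0.637,"ty":0.519,"tz":0.05,"wx":-0.423,"wy":-0.626,"wz":0},{"fingers":1,"tx":0.637,"ty":0.519,"tz":0.05,"wx":-0.423,"wy":-0.626,"wz":0},{"fingers":1,"tx":0.637,"ty":0.519,"tz":0.05,"wx":-0.423,"wy":-0.626,"wz":0},{"fingers":1,"tx":0.637,"ty":0.519,"tz":0.05,"wx":-0.423,"wy":-0.626,"wz":0}]}}

```text
t: 10.35
ee_pos: [0.4875, 0.0634, 0.3293]
tool_rot: [2.783, 0.481, 2.32]
force: [0.7, 0.4, -1.5]
opening: 0.329
grip_force: 60.4
```

```bash
python3 - <<'E'
from plan import *
s=readout.get_state();print(s['t'],s['ee_pos'],s['tool_rot'],s['q'].round(2),s['force'])
r=R.from_euler('xyz',s['tool_rot']);print(rel(s['ee_pos'],r,Y+n*(L+.03),Rt))
E
```

```text
10.35 [0.48748673 0.06340714 0.32933092] [2.78284153 0.48057087 2.31993155] [ 0.24 -0.17  2.23 -0.4   0.56 -0.32] [ 0.70371003  0.39971759 -1.54314877]
(array([ 0.203, -0.138,  0.369]), array([-0.002, -0.002,  0.001]))
```

Reachable. Moving to the hover.

Emit:
{"fn": "step_arm", "kwargs": {"motion": [{"fingers":1,"tx":0.05,"ty":-0.035,"tz":0.09,"wx":0,"wy":0,"wz":0},{"fingers":1,"tx":0.1,"ty":-0.07,"tz":0.18,"wx":0,"wy":0,"wz":0},{"fingers":1,"tx":0.15,"ty":-0.105,"tz":0.27,"wx":0,"wy":0,"wz":0},{"fingers":1,"tx":0.204,"ty":-0.138,"tz":0.369,"wx":0,"wy":0,"wz":0},{"fingers":1,"tx":0.204,"ty":-0.138,"tz":0.369,"wx":0,"wy":0,"wz":0},{"fingers":1,"tx":0.204,"ty":-0.138,"tz":0.369,"wx":0,"wy":0,"wz":0},{"fingers":1,"tx":0.204,"ty":-0.138,"tz":0.369,"wx":0,"wy":0,"wz":0}]}}

```text
t: 10.93
ee_pos: [0.4891, 0.0628, 0.2423]
tool_rot: [2.781, 0.482, 2.317]
force: [0.5, 0.5, -1.1]
opening: 0.329
grip_force: 60.5
```

```bash
python3 - <<'E'
from plan import *
s=readout.get_state();print(s['t'],s['ee_pos'],s['tool_rot'],s['q'].round(2),s['force'])
r=R.from_euler('xyz',s['tool_rot']);tip=s['ee_pos']+r.apply([0,0,L]);print('tip',tip,rel(s['ee_pos'],r,Y+n*(L+.03),Rt))
a=snap('scene','s5')
for p in(tip,Y,Rd): print((np.array(proj(a,p))-[260,150])*6)
cv2.imwrite('pics/c5.png',cv2.resize(a['color'][150:250,260:360],(600,600),interpolation=cv2.INTER_CUBIC)[...,::-1])
E
```

```text
10.9333 [0.48912304 0.06282114 0.24234097] [2.78081565 0.48204029 2.31720105] [ 0.24 -0.03  2.37 -0.72  0.32  0.04] [ 0.47185211  0.46606382 -1.0749785 ]
tip [0.56680209 0.05177434 0.12603095] (array([ 0.009, -0.005,  0.003]), array([-0.001,  0.001, -0.001]))
[231.95210975 302.21668554]
[260.92794624 350.23808349]
[313.95477947 409.02528573]
```

View pics/c5.png

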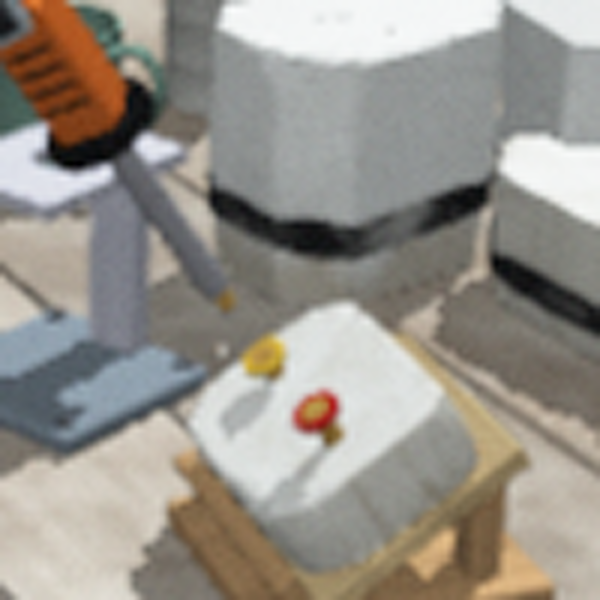

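Scene crop: tip (228,300) against a predicted (232,302), yellow head (264,356) and red head (318,411), each within 1 px of prediction. I'll cross-check the studs numerically in the close wrist view, without viewing a picture.

```bash
python3 - <<'E'
from plan import *
w=snap('wrist','w6');h=cv2.cvtColor(w['color'],cv2.COLOR_RGB2HSV)
w2=load('w2');s=load('s5');s0=load('s0');t=load('t0')
for nm,P in(('Y',Y),('R',Rd)): print(nm,np.round(proj(w,P,True),1))
for nm,lo,hi in(('y',(18,150,110),(32,255,255)),('r',(0,150,80),(6,255,255))):
    k,l,st,ce=cv2.connectedComponentsWithStats(cv2.morphologyEx(cv2.inRange(h,lo,hi),cv2.MORPH_CLOSE,np.ones((7,7))))
    for i in range(1,k):
        if st[i,4]>=40: print(nm,st[i],ce[i].round(1), st[i,:2]+st[i,2:4]/2)
E
```

```text
Y [278.4 176.5]
R [229.  209.3]
y [269 168  19  17 243] [277.7 176.1] [278.5 176.5]
y [224 205  11  11  72] [229.1 210.4] [229.5 210.5]
r [221 201  18  18 130] [229.4 209.1] [230. 210.]
```

The wrist view agrees to under 1 px. Pressing yellow.

Emit:
{"fn": "step_arm", "kwargs": {"motion": [{"fingers":1,"tx":0.009,"ty":-0.005,"tz":0.04,"wx":0,"wy":0,"wz":0},{"fingers":1,"tx":0.009,"ty":-0.005,"tz":0.08,"wx":0,"wy":0,"wz":0},{"fingers":1,"tx":0.009,"ty":-0.005,"tz":0.11,"wx":0,"wy":0,"wz":0},{"fingers":1,"tx":0.009,"ty":-0.005,"tz":0.11,"wx":0,"wy":0,"wz":0},{"fingers":1,"tx":0.009,"ty":-0.005,"tz":0.11,"wx":0,"wy":0,"wz":0}]}}

```text
t: 11.45
ee_pos: [0.4992, 0.062, 0.223]
tool_rot: [2.78, 0.482, 2.318]
force: [-0.2, 0.5, -1.8]
opening: 0.329
grip_force: 60.5
```

Emit:
{"fn": "step_arm", "kwargs": {"motion": [{"fingers":1,"tx":0,"ty":0,"tz":0.01,"wx":0,"wy":0,"wz":0},{"fingers":1,"tx":0,"ty":0,"tz":0.015,"wx":0,"wy":0,"wz":0},{"fingers":1,"tx":0,"ty":0,"tz":0.015,"wx":0,"wy":0,"wz":0},{"fingers":1,"tx":0,"ty":0,"tz":0.015,"wx":0,"wy":0,"wz":0}]}}

```text
t: 11.78
ee_pos: [0.5005, 0.0619, 0.2198]
tool_rot: [2.78, 0.482, 2.318]
force: [0.8, -0.6, -1.9]
opening: 0.333
grip_force: 60.5
```

Emit:
{"fn": "step_arm", "kwargs": {"motion": [{"fingers":1,"tx":0,"ty":0,"tz":0.01,"wx":0,"wy":0,"wz":0},{"fingers":1,"tx":0,"ty":0,"tz":0.015,"wx":0,"wy":0,"wz":0},{"fingers":1,"tx":0,"ty":0,"tz":0.015,"wx":0,"wy":0,"wz":0},{"fingers":1,"tx":0,"ty":0,"tz":0.015,"wx":0,"wy":0,"wz":0}]}}

```text
t: 12.12
ee_pos: [0.502, 0.0616, 0.217]
tool_rot: [2.781, 0.482, 2.318]
force: [-0.3, 0.4, -2.9]
opening: 0.328
grip_force: 60.5
```

```bash
cat > chk.py <<'E'
from plan import *
s=readout.get_state();print(s['t'],s['ee_pos'],s['q'].round(2),s['force'].round(2))
r=R.from_euler('xyz',s['tool_rot']);tip=s['ee_pos']+r.apply([0,0,L]);f=(s['force']+[0,0,1.9])@n
F=np.column_stack([[np.cos(a)*np.cos(.593),np.sin(a)*np.cos(.593),np.sin(.593)],[-np.sin(a),np.cos(a),0],n])
print('fn',f.round(2),'tip in Y',(F.T@(tip-Y)).round(4),'in R',(F.T@(tip-Rd)).round(4))
E
python3 chk.py
```

```text
12.1167 [0.50204686 0.06163763 0.21698598] [ 0.22  0.04  2.39 -0.93  0.25  0.24] [-0.27  0.41 -2.92]
fn -0.66 tip in Y [-0.0013  0.0004  0.0023] in R [-0.0002  0.0671 -0.0027]
```

Emit:
{"fn": "step_arm", "kwargs": {"motion": [{"fingers":1,"tx":0,"ty":0,"tz":0.01,"wx":0,"wy":0,"wz":0},{"fingers":1,"tx":0,"ty":0,"tz":0.015,"wx":0,"wy":0,"wz":0},{"fingers":1,"tx":0,"ty":0,"tz":0.015,"wx":0,"wy":0,"wz":0},{"fingers":1,"tx":0,"ty":0,"tz":0.015,"wx":0,"wy":0,"wz":0}]}}

```text
t: 12.45
ee_pos: [0.5038, 0.0614, 0.2146]
tool_rot: [2.781, 0.482, 2.318]
force: [-1.0, 1.8, -0.5]
opening: 0.332
grip_force: 60.7
```

Emit:
{"fn": "step_arm", "kwargs": {"motion": [{"fingers":1,"tx":0,"ty":0,"tz":0.01,"wx":0,"wy":0,"wz":0},{"fingers":1,"tx":0,"ty":0,"tz":0.01,"wx":0,"wy":0,"wz":0},{"fingers":1,"tx":0,"ty":0,"tz":0.01,"wx":0,"wy":0,"wz":0},{"fingers":1,"tx":0,"ty":0,"tz":0.01,"wx":0,"wy":0,"wz":0}]}}

```text
t: 12.78
ee_pos: [0.5048, 0.0613, 0.213]
tool_rot: [2.781, 0.482, 2.318]
force: [-2.1, 0.7, 0.3]
opening: 0.327
grip_force: 60.8
```

```bash
python3 chk.py
```

```text
12.7833 [0.50483926 0.06127794 0.21297518] [ 0.22  0.05  2.39 -0.97  0.24  0.29] [-2.14  0.66  0.32]
fn 3.08 tip in Y [-0.0012  0.0004 -0.0026] in R [-0.      0.0671 -0.0076]
```

Emit:
{"fn": "step_arm", "kwargs": {"motion": [{"fingers":1,"tx":0,"ty":0,"tz":0.008,"wx":0,"wy":0,"wz":0},{"fingers":1,"tx":0,"ty":0,"tz":0.008,"wx":0,"wy":0,"wz":0},{"fingers":1,"tx":0,"ty":0,"tz":0.008,"wx":0,"wy":0,"wz":0},{"fingers":1,"tx":0,"ty":0,"tz":0.008,"wx":0,"wy":0,"wz":0},{"fingers":1,"tx":0,"ty":0,"tz":0.008,"wx":0,"wy":0,"wz":0}]}}

```text
t: 13.2
ee_pos: [0.5057, 0.0611, 0.2116]
tool_rot: [2.781, 0.482, 2.318]
force: [-2.0, -0.0, 1.2]
opening: 0.328
grip_force: 60.9
```

Emit:
{"fn": "step_arm", "kwargs": {"motion": [{"fingers":1,"tx":0,"ty":0,"tz":0,"wx":0,"wy":0,"wz":0},{"fingers":1,"tx":0,"ty":0,"tz":0,"wx":0,"wy":0,"wz":0},{"fingers":1,"tx":0,"ty":0,"tz":0,"wx":0,"wy":0,"wz":0},{"fingers":1,"tx":0,"ty":0,"tz":0,"wx":0,"wy":0,"wz":0}]}}

```text
t: 13.53
ee_pos: [0.5057, 0.0612, 0.2117]
tool_rot: [2.78, 0.482, 2.318]
force: [-1.9, 0.6, 2.2]
opening: 0.329
grip_force: 60.9
```

```bash
python3 chk.py
```

```text
13.5333 [0.5057334  0.06117371 0.21166107] [ 0.22  0.05  2.39 -0.99  0.24  0.3 ] [-1.87  0.58  2.15]
fn 4.44 tip in Y [-0.0012  0.0005 -0.0042] in R [-0.      0.0671 -0.0092]
```

Yellow is held at about 4.3 N for over 0.5 s. Retracting, then over to red.

Emit:
{"fn": "step_arm", "kwargs": {"motion": [{"fingers":1,"tx":0,"ty":0,"tz":-0.05,"wx":0,"wy":0,"wz":0},{"fingers":1,"tx":0,"ty":0,"tz":-0.1,"wx":0,"wy":0,"wz":0},{"fingers":1,"tx":0,"ty":0,"tz":-0.16,"wx":0,"wy":0,"wz":0},{"fingers":1,"tx":0,"ty":0,"tz":-0.16,"wx":0,"wy":0,"wz":0},{"fingers":1,"tx":0,"ty":0,"tz":-0.16,"wx":0,"wy":0,"wz":0}]}}

```text
t: 13.95
ee_pos: [0.4883, 0.0638, 0.2386]
tool_rot: [2.779, 0.482, 2.317]
force: [0.4, 0.2, -3.4]
opening: 0.327
grip_force: 60.5
```

```bash
python3 chk.py; python3 - <<'E'
from plan import *
s=readout.get_state();print(rel(s['ee_pos'],R.from_euler('xyz',s['tool_rot']),Rd+n*(L+.022),Rt))
E
```

```text
13.95 [0.48833712 0.06378098 0.23858931] [ 0.24 -0.03  2.38 -0.75  0.31  0.07] [ 0.45  0.24 -3.37]
fn -1.45 tip in Y [-0.0005  0.0007  0.0279] in R [0.0006 0.0674 0.0229]
(array([-0.187, -0.28 ,  0.005]), array([ 0.002,  0.001, -0.001]))
```

Emit:
{"fn": "step_arm", "kwargs": {"motion": [{"fingers":1,"tx":-0.05,"ty":-0.07,"tz":0.005,"wx":0,"wy":0,"wz":0},{"fingers":1,"tx":-0.1,"ty":-0.14,"tz":0.005,"wx":0,"wy":0,"wz":0},{"fingers":1,"tx":-0.145,"ty":-0.21,"tz":0.005,"wx":0,"wy":0,"wz":0},{"fingers":1,"tx":-0.187,"ty":-0.28,"tz":0.005,"wx":0,"wy":0,"wz":0},{"fingers":1,"tx":-0.187,"ty":-0.28,"tz":0.005,"wx":0,"wy":0,"wz":0},{"fingers":1,"tx":-0.187,"ty":-0.28,"tz":0.005,"wx":0,"wy":0,"wz":0},{"fingers":1,"tx":-0.187,"ty":-0.28,"tz":0.005,"wx":0,"wy":0,"wz":0}]}}

```text
t: 14.53
ee_pos: [0.479, -0.0033, 0.2368]
tool_rot: [2.781, 0.481, 2.316]
force: [0.8, 0.3, -2.5]
opening: 0.329
grip_force: 60.5
```

```bash
python3 chk.py; python3 - <<'E'
from plan import *
s=readout.get_state();print(rel(s['ee_pos'],R.from_euler('xyz',s['tool_rot']),Rd+n*(L+.01),Rt))
w=snap('wrist','w7');h=cv2.cvtColor(w['color'],cv2.COLOR_RGB2HSV)
print(proj(w,Rd,True),w['fx'])
k,l,st,ce=cv2.connectedComponentsWithStats(cv2.morphologyEx(cv2.inRange(h,(0,150,80),(6,255,255)),cv2.MORPH_CLOSE,np.ones((7,7))))
for i in range(1,k):
    if st[i,4]>=40: print(st[i],ce[i].round(1),st[i,:2]+st[i,2:4]/2)
E
```

```text
14.5333 [ 0.47903072 -0.00328484  0.23676267] [-0.01 -0.07  2.42 -0.36  0.21 -0.51] [ 0.83  0.26 -2.52]
fn -0.95 tip in Y [-0.0017 -0.0672  0.0264] in R [-0.0006 -0.0005  0.0214]
(array([-0.001,  0.003,  0.057]), array([-0.001,  0.   , -0.002]))
(np.float64(280.5585381649699), np.float64(180.65147918656155)) 325.19226210127806
[271 172  20  17 120] [281.2 178.4] [281.  180.5]
```

Emit:
{"fn": "step_arm", "kwargs": {"motion": [{"fingers":1,"tx":0,"ty":0.003,"tz":0.03,"wx":0,"wy":0,"wz":0},{"fingers":1,"tx":0,"ty":0.003,"tz":0.06,"wx":0,"wy":0,"wz":0},{"fingers":1,"tx":0,"ty":0.003,"tz":0.08,"wx":0,"wy":0,"wz":0},{"fingers":1,"tx":0,"ty":0.003,"tz":0.08,"wx":0,"wy":0,"wz":0},{"fingers":1,"tx":0,"ty":0.003,"tz":0.08,"wx":0,"wy":0,"wz":0},{"fingers":1,"tx":0,"ty":0.003,"tz":0.08,"wx":0,"wy":0,"wz":0}]}}

```text
t: 15.08
ee_pos: [0.4881, -0.0034, 0.2241]
tool_rot: [2.781, 0.482, 2.319]
force: [-0.0, -0.8, -3.2]
opening: 0.327
grip_force: 60.5
```

```bash
python3 chk.py
```

```text
15.0833 [ 0.48810783 -0.0033599   0.2240771 ] [-0.01 -0.02  2.43 -0.46  0.17 -0.42] [-0.04 -0.79 -3.21]
fn -1.13 tip in Y [-0.0013 -0.0658  0.0108] in R [-0.0001  0.0008  0.0058]
```

Emit:
{"fn": "step_arm", "kwargs": {"motion": [{"fingers":1,"tx":0,"ty":0,"tz":0.01,"wx":0,"wy":0,"wz":0},{"fingers":1,"tx":0,"ty":0,"tz":0.02,"wx":0,"wy":0,"wz":0},{"fingers":1,"tx":0,"ty":0,"tz":0.02,"wx":0,"wy":0,"wz":0},{"fingers":1,"tx":0,"ty":0,"tz":0.02,"wx":0,"wy":0,"wz":0}]}}

```text
t: 15.42
ee_pos: [0.4903, -0.0042, 0.2206]
tool_rot: [2.781, 0.482, 2.318]
force: [0.5, -0.4, -1.6]
opening: 0.328
grip_force: 60.5
```

Emit:
{"fn": "step_arm", "kwargs": {"motion": [{"fingers":1,"tx":0,"ty":0,"tz":0.01,"wx":0,"wy":0,"wz":0},{"fingers":1,"tx":0,"ty":0,"tz":0.015,"wx":0,"wy":0,"wz":0},{"fingers":1,"tx":0,"ty":0,"tz":0.015,"wx":0,"wy":0,"wz":0},{"fingers":1,"tx":0,"ty":0,"tz":0.015,"wx":0,"wy":0,"wz":0}]}}

```text
t: 15.75
ee_pos: [0.492, -0.0045, 0.2182]
tool_rot: [2.781, 0.482, 2.318]
force: [-2.3, 0.7, 0.2]
opening: 0.325
grip_force: 60.8
```

```bash
python3 chk.py
```

```text
15.75 [ 0.4919892  -0.00445209  0.21821149] [-0.01 -0.    2.43 -0.52  0.15 -0.36] [-2.29  0.75  0.16]
fn 3.04 tip in Y [-0.0012 -0.0665  0.0037] in R [-0.0001  0.0002 -0.0013]
```

Emit:
{"fn": "step_arm", "kwargs": {"motion": [{"fingers":1,"tx":0,"ty":0,"tz":0.007,"wx":0,"wy":0,"wz":0},{"fingers":1,"tx":0,"ty":0,"tz":0.007,"wx":0,"wy":0,"wz":0},{"fingers":1,"tx":0,"ty":0,"tz":0.007,"wx":0,"wy":0,"wz":0},{"fingers":1,"tx":0,"ty":0,"tz":0.007,"wx":0,"wy":0,"wz":0}]}}

```text
t: 16.08
ee_pos: [0.4928, -0.0045, 0.2171]
tool_rot: [2.78, 0.482, 2.318]
force: [-2.0, 1.1, 0.5]
opening: 0.327
grip_force: 60.9
```

```bash
python3 chk.py
```

```text
16.0833 [ 0.49276434 -0.00453476  0.21711641] [-0.01 -0.    2.43 -0.53  0.14 -0.35] [-2.04  1.07  0.49]
fn 3.19 tip in Y [-0.0012 -0.0664  0.0024] in R [-0.      0.0003 -0.0026]
```

Emit:
{"fn": "step_arm", "kwargs": {"motion": [{"fingers":1,"tx":0,"ty":0,"tz":0,"wx":0,"wy":0,"wz":0},{"fingers":1,"tx":0,"ty":0,"tz":0,"wx":0,"wy":0,"wz":0},{"fingers":1,"tx":0,"ty":0,"tz":0,"wx":0,"wy":0,"wz":0},{"fingers":1,"tx":0,"ty":0,"tz":0,"wx":0,"wy":0,"wz":0},{"fingers":1,"tx":0,"ty":0,"tz":0,"wx":0,"wy":0,"wz":0}]}}

```text
t: 16.5
ee_pos: [0.4928, -0.0045, 0.2171]
tool_rot: [2.781, 0.482, 2.318]
force: [-2.1, -0.2, 1.7]
opening: 0.329
grip_force: 61.0
```

```bash
python3 chk.py
```

```text
16.5 [ 0.4927597  -0.00452821  0.21710805] [-0.01 -0.    2.43 -0.53  0.14 -0.35] [-2.12 -0.17  1.7 ]
fn 4.15 tip in Y [-0.0012 -0.0664  0.0024] in R [-0.      0.0003 -0.0026]
```

Red is held at about 4 N for over 0.5 s. Retracting and heading back to the stand.

Emit:
{"fn": "step_arm", "kwargs": {"motion": [{"fingers":1,"tx":0,"ty":0,"tz":-0.08,"wx":0,"wy":0,"wz":0},{"fingers":1,"tx":0,"ty":0,"tz":-0.2,"wx":0,"wy":0,"wz":0},{"fingers":1,"tx":0,"ty":0,"tz":-0.3,"wx":0,"wy":0,"wz":0},{"fingers":1,"tx":0,"ty":0,"tz":-0.4,"wx":0,"wy":0,"wz":0},{"fingers":1,"tx":0,"ty":0,"tz":-0.4,"wx":0,"wy":0,"wz":0},{"fingers":1,"tx":0,"ty":0,"tz":-0.4,"wx":0,"wy":0,"wz":0}]}}

```text
t: 17.0
ee_pos: [0.449, 0.0018, 0.2844]
tool_rot: [2.778, 0.484, 2.317]
force: [0.1, -0.3, -3.0]
opening: 0.327
grip_force: 60.5
```

```bash
python3 - <<'E'
from plan import *
s=readout.get_state();r=R.from_euler('xyz',s['tool_rot']);print(s['ee_pos'],s['q'].round(2),s['force'])
A=np.array([.5,.09,.345]);B=np.array([.574,.2326,.345])
print(rel(s['ee_pos'],r,A,R0()),rel(A,R0(),B,R0()))
E
```

```text
[0.44896944 0.001782   0.28435305] [ 0.01 -0.22  2.38 -0.23  0.39 -0.64] [ 0.09997134 -0.25804874 -2.98040586]
(array([-0.008,  0.575, -0.143]), array([ 0.425,  0.629, -0.   ])) (array([0.203, 0.777, 0.   ]), array([0., 0., 0.]))
```

Emit:
{"fn": "step_arm", "kwargs": {"motion": [{"fingers":1,"tx":0,"ty":0.095,"tz":-0.024,"wx":0.07,"wy":0.105,"wz":0},{"fingers":1,"tx":0,"ty":0.19,"tz":-0.048,"wx":0.14,"wy":0.21,"wz":0},{"fingers":1,"tx":0,"ty":0.285,"tz":-0.072,"wx":0.21,"wy":0.315,"wz":0},{"fingers":1,"tx":-0.008,"ty":0.38,"tz":-0.096,"wx":0.28,"wy":0.42,"wz":0},{"fingers":1,"tx":-0.008,"ty":0.475,"tz":-0.12,"wx":0.35,"wy":0.525,"wz":0},{"fingers":1,"tx":-0.008,"ty":0.575,"tz":-0.143,"wx":0.425,"wy":0.629,"wz":0},{"fingers":1,"tx":-0.008,"ty":0.575,"tz":-0.143,"wx":0.425,"wy":0.629,"wz":0},{"fingers":1,"tx":-0.008,"ty":0.575,"tz":-0.143,"wx":0.425,"wy":0.629,"wz":0},{"fingers":1,"tx":-0.008,"ty":0.575,"tz":-0.143,"wx":0.425,"wy":0.629,"wz":0}]}}

```text
t: 17.75
ee_pos: [0.4997, 0.0892, 0.3416]
tool_rot: [-3.138, -0.003, 2.407]
force: [-0.5, 0.6, -1.5]
opening: 0.329
grip_force: 60.5
```

Emit:
{"fn": "step_arm", "kwargs": {"motion": [{"fingers":1,"tx":0.04,"ty":0.15,"tz":0,"wx":0,"wy":0,"wz":0},{"fingers":1,"tx":0.08,"ty":0.3,"tz":0,"wx":0,"wy":0,"wz":0},{"fingers":1,"tx":0.12,"ty":0.45,"tz":0,"wx":0,"wy":0,"wz":0},{"fingers":1,"tx":0.16,"ty":0.6,"tz":0,"wx":0,"wy":0,"wz":0},{"fingers":1,"tx":0.19,"ty":0.72,"tz":0,"wx":0,"wy":0,"wz":0},{"fingers":1,"tx":0.203,"ty":0.777,"tz":0,"wx":0,"wy":0,"wz":0},{"fingers":1,"tx":0.203,"ty":0.777,"tz":0,"wx":0,"wy":0,"wz":0},{"fingers":1,"tx":0.203,"ty":0.777,"tz":0,"wx":0,"wy":0,"wz":0},{"fingers":1,"tx":0.203,"ty":0.777,"tz":0,"wx":0,"wy":0,"wz":0},{"fingers":1,"tx":0.203,"ty":0.777,"tz":0,"wx":0,"wy":0,"wz":0}]}}

```text
t: 18.58
ee_pos: [0.5731, 0.2312, 0.3439]
tool_rot: [-3.14, -0.002, 2.407]
force: [-0.2, 0.5, -1.1]
opening: 0.329
grip_force: 60.7
```

```bash
python3 - <<'E'
from plan import *
s=readout.get_state();r=R.from_euler('xyz',s['tool_rot']);print(s['t'],s['ee_pos'],s['tool_rot'],s['q'].round(2),s['force'])
print(rel(s['ee_pos'],r,np.array([.574,.2326,.161]),R0()))
E
```

```text
18.5833 [0.57307435 0.23117485 0.34393737] [-3.14004387e+00 -1.93412401e-03  2.40682175e+00] [ 0.33  0.33  1.47  0.    1.35 -0.5 ] [-0.23675508  0.54252003 -1.14816282]
(array([-0.   ,  0.01 ,  0.915]), array([-0.002, -0.002, -0.001]))
```

Emit:
{"fn": "step_arm", "kwargs": {"motion": [{"fingers":1,"tx":0,"ty":0.01,"tz":0.1,"wx":0,"wy":0,"wz":0},{"fingers":1,"tx":0,"ty":0.01,"tz":0.2,"wx":0,"wy":0,"wz":0},{"fingers":1,"tx":0,"ty":0.01,"tz":0.3,"wx":0,"wy":0,"wz":0},{"fingers":1,"tx":0,"ty":0.01,"tz":0.4,"wx":0,"wy":0,"wz":0},{"fingers":1,"tx":0,"ty":0.01,"tz":0.5,"wx":0,"wy":0,"wz":0},{"fingers":1,"tx":0,"ty":0.01,"tz":0.6,"wx":0,"wy":0,"wz":0},{"fingers":1,"tx":0,"ty":0.01,"tz":0.7,"wx":0,"wy":0,"wz":0},{"fingers":1,"tx":0,"ty":0.01,"tz":0.8,"wx":0,"wy":0,"wz":0},{"fingers":1,"tx":0,"ty":0.01,"tz":0.86,"wx":0,"wy":0,"wz":0},{"fingers":1,"tx":0,"ty":0.01,"tz":0.89,"wx":0,"wy":0,"wz":0},{"fingers":1,"tx":0,"ty":0.01,"tz":0.89,"wx":0,"wy":0,"wz":0},{"fingers":1,"tx":0,"ty":0.01,"tz":0.89,"wx":0,"wy":0,"wz":0}]}}

```text
t: 19.58
ee_pos: [0.5748, 0.2338, 0.1665]
tool_rot: [-3.141, -0.002, 2.407]
force: [0.2, -0.5, -0.9]
opening: 0.327
grip_force: 60.7
```

Emit:
{"fn": "step_arm", "kwargs": {"motion": [{"fingers":1,"tx":0,"ty":0,"tz":0.01,"wx":0,"wy":0,"wz":0},{"fingers":1,"tx":0,"ty":0,"tz":0.02,"wx":0,"wy":0,"wz":0},{"fingers":1,"tx":0,"ty":0,"tz":0.02,"wx":0,"wy":0,"wz":0},{"fingers":1,"tx":0,"ty":0,"tz":0.02,"wx":0,"wy":0,"wz":0}]}}

```text
t: 19.92
ee_pos: [0.5746, 0.2341, 0.1621]
tool_rot: [-3.14, -0.002, 2.408]
force: [-0.3, -0.6, -1.6]
opening: 0.331
grip_force: 60.7
```

No contact yet, so it needs about 1.5 mm more. Then release and lift away.

Emit:
{"fn": "step_arm", "kwargs": {"motion": [{"fingers":1,"tx":0,"ty":0,"tz":0.006,"wx":0,"wy":0,"wz":0},{"fingers":1,"tx":0,"ty":0,"tz":0.006,"wx":0,"wy":0,"wz":0},{"fingers":1,"tx":0,"ty":0,"tz":0.006,"wx":0,"wy":0,"wz":0}]}}

```text
t: 20.17
ee_pos: [0.5744, 0.234, 0.1605]
tool_rot: [-3.14, -0.002, 2.408]
force: [0.6, -1.0, -2.3]
opening: 0.326
grip_force: 60.7
```

Emit:
{"fn": "step_arm", "kwargs": {"motion": [{"fingers":-1,"tx":0,"ty":0,"tz":0,"wx":0,"wy":0,"wz":0},{"fingers":-1,"tx":0,"ty":0,"tz":0,"wx":0,"wy":0,"wz":0},{"fingers":-1,"tx":0,"ty":0,"tz":0,"wx":0,"wy":0,"wz":0},{"fingers":-1,"tx":0,"ty":0,"tz":0,"wx":0,"wy":0,"wz":0},{"fingers":-1,"tx":0,"ty":0,"tz":0,"wx":0,"wy":0,"wz":0},{"fingers":-1,"tx":0,"ty":0,"tz":0,"wx":0,"wy":0,"wz":0},{"fingers":-1,"tx":0,"ty":0,"tz":0,"wx":0,"wy":0,"wz":0},{"fingers":-1,"tx":0,"ty":0,"tz":0,"wx":0,"wy":0,"wz":0},{"fingers":-1,"tx":0,"ty":0,"tz":0,"wx":0,"wy":0,"wz":0},{"fingers":-1,"tx":0,"ty":0,"tz":0,"wx":0,"wy":0,"wz":0},{"fingers":-1,"tx":0,"ty":0,"tz":0,"wx":0,"wy":0,"wz":0}]}}

```text
t: 21.08
ee_pos: [0.5745, 0.234, 0.1605]
tool_rot: [-3.14, -0.002, 2.408]
force: [-0.3, -0.7, -0.1]
opening: 1.0
grip_force: 0.0
```

Emit:
{"fn": "step_arm", "kwargs": {"motion": [{"fingers":-1,"tx":0,"ty":0,"tz":-0.1,"wx":0,"wy":0,"wz":0},{"fingers":-1,"tx":0,"ty":0,"tz":-0.25,"wx":0,"wy":0,"wz":0},{"fingers":-1,"tx":0,"ty":0,"tz":-0.4,"wx":0,"wy":0,"wz":0},{"fingers":-1,"tx":0,"ty":0,"tz":-0.6,"wx":0,"wy":0,"wz":0},{"fingers":-1,"tx":0,"ty":0,"tz":-0.75,"wx":0,"wy":0,"wz":0},{"fingers":-1,"tx":0,"ty":0,"tz":-0.75,"wx":0,"wy":0,"wz":0},{"fingers":-1,"tx":0,"ty":0,"tz":-0.75,"wx":0,"wy":0,"wz":0}]}}

```text
t: 21.67
ee_pos: [0.5758, 0.2342, 0.3126]
tool_rot: [3.14, -0.001, 2.408]
force: [0.2, -0.0, -0.3]
opening: 0.997
grip_force: 0.0
```

```bash
python3 - <<'E'
from h import *
a=snap('scene','s8')['color'];b=snap('wrist','w8')['color']
x=cv2.resize(a[130:240,220:320],(400,440),interpolation=cv2.INTER_CUBIC);y=cv2.resize(b[150:320,180:335],(400,440))
cv2.imwrite('pics/c8.png',np.hstack([x,y])[...,::-1])
E
```

```text
(no output)
```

View pics/c8.png

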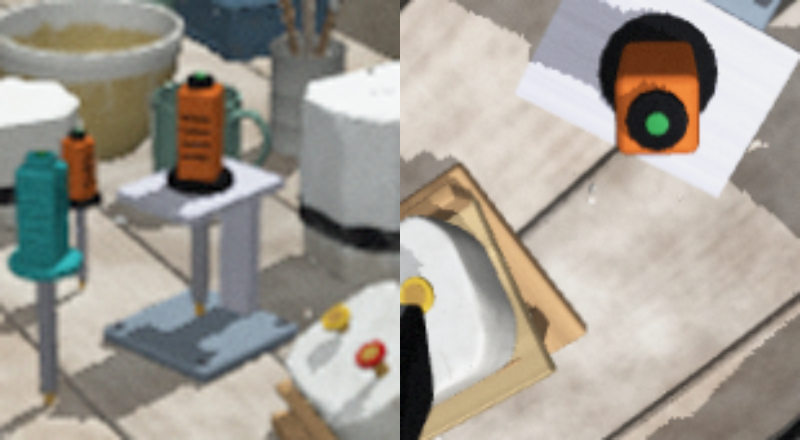

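The probe hangs upright with its collar flat on the plate at (200,180) and its shaft through the hole, and the gripper is clear of it. Handing in.

```bash
python3 -c "
from station import order
print(order.job_done())"
```

```text
the job is handed in; nothing more can be done
None
```

I pressed the blue, yellow and red studs in that order, each at roughly 4 N for about half a second, then hung the probe back upright in its stand, let go and handed the job in; no verdict came back.

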